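# Seat the slate in the drinks board

### The arm

A 7-joint arm with a two-finger parallel gripper is mounted at the origin on a cart in front of the work surface, level with it; the furniture and walls round the work are solid. World frame = base frame: x ahead of the robot, y to its left, z up, the work surface at z = 0. Lengths are in m, angles in rad, forces in N, time in s.
With the tool pointing down it reaches from about 0.4 to 0.85 m from the base axis. Payload 4.4 kg.
Tool frame: the origin (TCP) lies midway between the tips of the shut fingers; the grasp point (between the pads) lies manip.grip_point_offset behind it (manip.grip_point_offset is the distance from the TCP to the grasp point, in m); z points along the fingers, y is the line along which they close (so a half turn about z gives the same grasp; the last joint's range is limited). The gripper opens to 94 mm and grips with 3 to 60 N. Pads are 16 mm wide; open, the fingers measure 119 mm over their backs; the gripper's body (75 mm by 177 mm) begins 78 mm behind the grasp point.
Start: joints at [-1.32, 0.628, 0.038, 1.517, -0.027, 0.996, -0.02], TCP at [0.202, 0.618, 0.205] pointing down, gripper open.
Joint ranges: [-3.06, 3.06], [-0.37, 2.12], [-1.25, 1.32], [0.18, 2.47], [-1.1, 4.24], [0.23, 1.98], [-2.94, 2.94]. Speed limits (rad/s): [2.57, 2.57, 3.14, 3.14, 3.14, 3.14, 3.14].

### API

Orientations are given as a 3x3 rotation matrix whose columns are the frame's x, y, z axes.
In Python, from plant import manip, solver, optics, sensors gives the robot as it stands. Calls block until the motion is done:
- manip.goto(position, orientation): joint-space move of the TCP to a pose.
- manip.move_l(position, attitude=None, rate=0.15, threshold=None): straight line of the TCP; attitude=None keeps the orientation; rate is the mean speed in m/s. With threshold (N) it stops when the force on the tool has changed by that much, and returns True; else False.
- manip.goto_joints(angles): joint-space move.
- manip.let_go() and manip.grab(strength=None): open the fingers fully, or close them until they stop; strength is the grip in N (None keeps the last).
- manip.hold(seconds).
- solver.inverse_kinematics(position, orientation): joint angles nearest the present ones, or None.
- optics.capture(name): name is "side" or "top"; returns a dict with "image" (384x512x3 uint8, red, green, blue), "range_z" (384x512 float32, m along the optical axis (not along the pixel's ray), 0 where there is no reading), "fx", "fy", "cx", "cy" (pixels), "k1" (the pictures are not rectified: a ray, as slopes to the right and down, at radius r is drawn at 1 + k1 r^2 times it, then the intrinsics apply), "cam_to_world" (4x4, takes a point from camera to world coordinates). Camera axes: x right, y down, z forward; pixel columns grow to the right and rows downward; lengths in m; the calibration is good to about 2 mm. A picture is of the moment at which its call begins.
A pose or a line that the arm cannot do raises manip.IKError and nothing moves.
- manip.sign_off(): hands the job in; it is judged then, once.
Readings, each from a call of its own:
- sensors.current_time_s(): time.
- sensors.current_q(): joint angles.
- sensors.current_dq(): joint speeds.
- sensors.current_effort(): joint torques, N m.
- sensors.current_ee_pos(): TCP position.
- sensors.current_tool_rot(): TCP orientation.
- sensors.current_force(): force on the tool from outside, world axes, zero at the start.
- sensors.current_torque(): the same for the moment, N m.
- sensors.current_finger_gap(): finger opening in m.
- sensors.current_gripper_force(): force on a finger pad.
Only numpy, scipy, OpenCV 4.12 (cv2) and the standard library are available. Lean on these libraries where they do the work, as an engineer would, in place of code of your own. Each camera call takes 0.05 s, during which the arm holds its last target. There are 200 camera calls.

### The job

Make the drinks board ready to carry: pick up the loose cork and, using it as a soft pusher, gently nudge the oiled slate flat up against the long brass rail first and then along that rail until it also touches the short end rail. With the slate touching both rails, swing the brass turn-button across behind its free edge, all the way round to its stop, and stand the cork upright on the worktop again, clear of the board. Keep the fingers off the oiled slate, press its brittle edges only lightly against the rails, and leave the glass, the jigger and the corkscrew where they are.

Things in the scene. Friction and masses are not known exactly. Their poses are not given: they have to be found in the camera images.
- board: dark walnut drinks board, 200 (its x) x 260 (its y) mm, its top 22 mm above the worktop; on rubber feet, does not shift. A flat brass D-handle stands out 28 mm at each y end, below the board's top. Origin: centre of its underside, on the worktop; z up. At yaw 0 its x points away from the robot, its y to the robot's left; yaw within 0.25 rad of that
- long_rail: the long brass rail, 150 mm long (along board y), 8 mm wide and 10 mm high, screwed to the far side of the board; origin: centre of its underside, on the board's top. Its inner face looks to board -x, 4 mm from the origin
- rail_screw (a point): the nearer of the two clamp screws that hold the short brass end rail to the left of the board; top of the board under the screw. The end rail runs along board x, square to the long rail, 84 mm long and 10 mm high. It is slotted to suit different slates: its inner face, which looks to board -y, stands anywhere from 11 to 31 mm to board -y of this screw. It is clamped tight and does not give
- button (a joint): angle of the brass turn-button on its screw: near 0 open, its bar pointing along board -x; it grows as the bar swings anticlockwise seen from above. At its stop, 1.571 rad, the bar points along board -y behind the slate's near edge, 2 mm clear of a slate that is home; one left further out is in its way. Stiff: it stays where left, about 1 N at 25 mm from the screw turns it
- button_pivot (a point): the turn-button's screw, at half the height of its bar, 4.5 mm above the board's top. The bar spans 1 to 8 mm above the board, is 13 mm wide (6.5 mm either side of the screw's axis) and has rounded ends; its tip is 42 mm from the screw. The screw head reaches 11 mm above the board
- button_tip (a point): tip of the turn-button's bar, 42 mm from the screw, at half the bar's height
- slate: black slate coaster, about 96 mm square (hand-split, give or take 1 mm), 8 mm thick, lying loose on the board a few cm short of both rails and askew; 0.11 to 0.23 kg, slides at 0.5 to 2 N. Oiled on top; brittle edges: 2 to 4 N on a rail is plenty. Origin: centre of its underside; x and y along its edges; its yaw starts within 0.22 rad of the board's
- cork: natural bottle cork, 24 mm in diameter and 43 mm tall, standing upright on the worktop to the left of the board; origin: centre of its foot, z up. Held by its upper half it leaves its lower end free for pushing
- tumbler: cut-crystal tumbler, 69 mm wide and 88 mm tall, standing to the right of the board; origin: centre of its foot
- jigger: double-ended brass jigger, 43 mm wide and 86 mm tall, standing beyond the cork; origin: centre of its foot
- corkscrew: folded waiter's corkscrew, 21 x 110 x 14 mm, lying flat beyond the cork; origin: centre of its underside
Not all that is in view belongs to the job. Of the things that look like the cork, take the one that is farthest from the robot's base at the start.

How it is judged:
By the outcome, as a careful person would: the job done as asked, in the order asked, and still so for the second after the job is handed in, with the robot touching nothing.
It also fails if it takes over 72 s, if anything falls off the work surface, if the arm or the gripper's body presses on something with over 40 N, if the wrist force passes 120 N, or if a joint passes its speed limit or range.

## Working session

There is one attempt and no reset: what is moved stays moved. The work goes in short steps, each a Python script; the robot and the scene stay as the last script left them, time stands still between calls to the robot, and variables do not carry over. Pictures are saved under pics/ and viewed, at most 10 in all, crops included, and the job is handed in when it is done.

```bash
ls; mkdir -p pics; python3 - <<'E'
from plant import manip, optics, sensors
import cv2, numpy as np
for n in ("top","side"):
    c=optics.capture(n); np.savez(f"{n}0.npz",**c)
    cv2.imwrite(f"pics/{n}0.png",cv2.resize(c["image"][...,::-1],(800,600),interpolation=cv2.INTER_CUBIC))
    print(n,c["fx"],c["fy"],c["cx"],c["cy"],c["k1"]);print(np.round(c["cam_to_world"],4), (c["range_z"]>0).mean())
print(manip.grip_point_offset, sensors.current_time_s(), sensors.current_ee_pos(), np.round(sensors.current_tool_rot(),3), sensors.current_finger_gap())
E
```

```text
pics
top 362.83352204280743 362.83352204280743 252.71264884110812 195.00802255941306 -0.0822244779030661
[[ 0.0114 -0.9802  0.1977  0.3214]
 [-0.9999 -0.0131 -0.0074  0.0471]
 [ 0.0099 -0.1976 -0.9802  1.0045]
 [ 0.      0.      0.      1.    ]] 0.9959971110026041
side 396.23224448845224 396.23224448845224 254.92407700570686 194.76879305802768 0.029271976742721854
[[ 0.8275 -0.332   0.4528  0.0181]
 [-0.5615 -0.483   0.6719 -0.6592]
 [-0.0044 -0.8102 -0.5861  0.6651]
 [ 0.      0.      0.      1.    ]] 0.9835306803385416
0.0188 0.1 [0.2022786  0.61713055 0.20468013] [[-0.95   0.312 -0.   ]
 [ 0.312  0.95  -0.002]
 [-0.    -0.002 -1.   ]] 0.09415459763244215
```

View pics/top0.png

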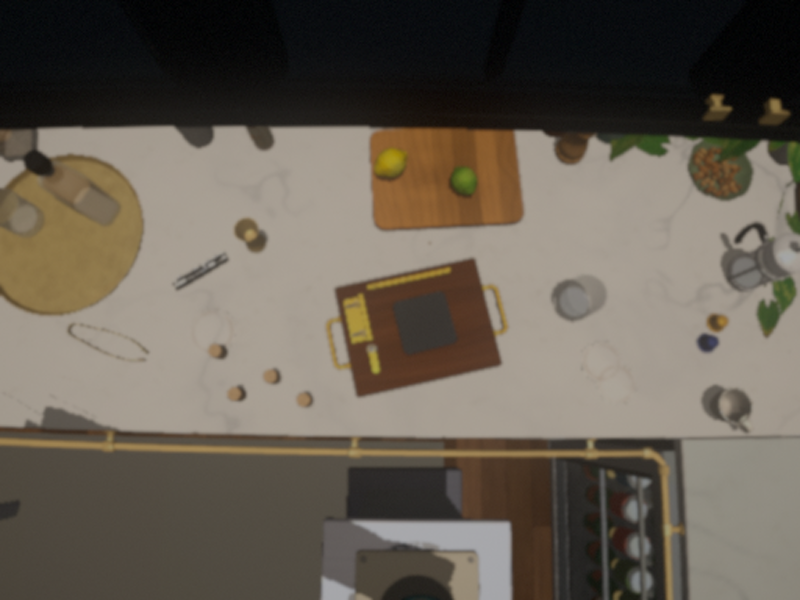

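View pics/side0.png

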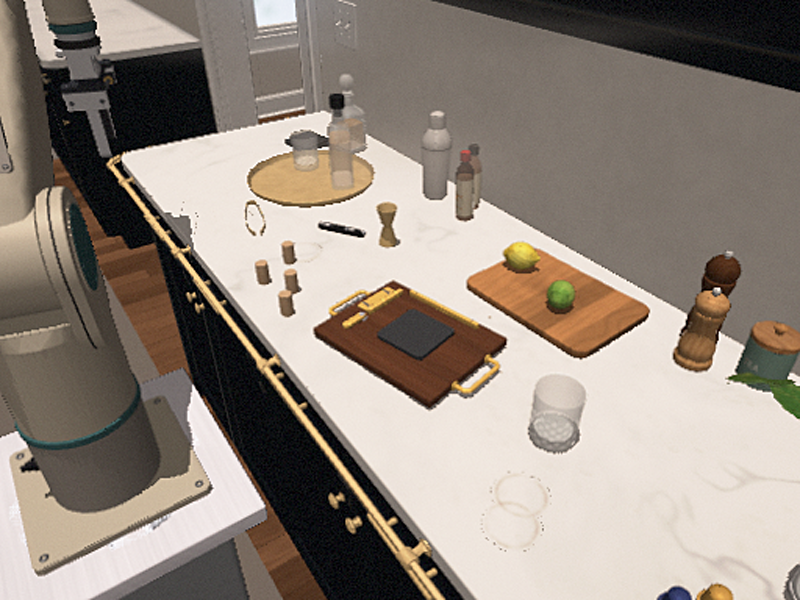

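```bash
cat > h.py <<'E'
import numpy as np, cv2
def load(n): return dict(np.load(n))
def ray(c,u,v):
    d=np.array([(u-c["cx"])/c["fx"],(v-c["cy"])/c["fy"]]); s=d.copy(); k=float(c["k1"])
    for _ in range(20): s=d/(1+k*(s@s))
    T=c["cam_to_world"]; return T[:3,3],T[:3,:3]@np.array([s[0],s[1],1.])
def onz(c,u,v,z):
    o,d=ray(c,u,v); return o+d*(z-o[2])/d[2]
def proj(c,p):
    T=c["cam_to_world"]; q=T[:3,:3].T@(np.asarray(p,float)-T[:3,3]); s=q[:2]/q[2]; s=s*(1+c["k1"]*(s@s))
    return s*[c["fx"],c["fy"]]+[c["cx"],c["cy"]]
def tri(c1,p1,c2,p2):
    o1,d1=ray(c1,*p1);o2,d2=ray(c2,*p2)
    t=np.linalg.lstsq(np.c_[d1,-d2],o2-o1,rcond=None)[0]
    a,b=o1+d1*t[0],o2+d2*t[1]; return (a+b)/2,np.linalg.norm(a-b)
def crop(c,f,x,y,w,h,k):
    im=cv2.resize(c["image"][y:y+h,x:x+w,::-1],None,fx=k,fy=k,interpolation=cv2.INTER_CUBIC)
    im=cv2.convertScaleAbs(im,alpha=1.5)
    for i in range(0,w,20): cv2.line(im,(i*k,0),(i*k,6),(0,255,0)); cv2.putText(im,str(x+i),(i*k,16),0,.35,(0,0,255))
    for i in range(0,h,20): cv2.line(im,(0,i*k),(6,i*k),(0,255,0)); cv2.putText(im,str(y+i),(8,i*k+4),0,.35,(0,0,255))
    cv2.imwrite(f,im)
E
python3 - <<'E'
from h import *
t=load("top0.npz");s=load("side0.npz")
crop(t,"pics/tc.png",200,160,130,98,6)
crop(s,"pics/sc.png",195,172,135,92,5)
# cork tops by depth map
for n,(u,v) in dict(a=(218,351),b=(236,394),c=(272,376),d=(304,399),jig=(250,235),tum=(574,299)).items():
    p=onz(t,u*.64,v*.64,.043); print(n,np.round(p,3),np.hypot(*p[:2]).round(3))
E
```

```text
a [0.43  0.342 0.043] 0.549
b [0.358 0.306 0.043] 0.471
c [0.389 0.246 0.043] 0.461
d [0.352 0.191 0.043] 0.4
jig [0.639 0.299 0.043] 0.705
tum [ 0.53  -0.274  0.043] 0.596
```

View pics/tc.png

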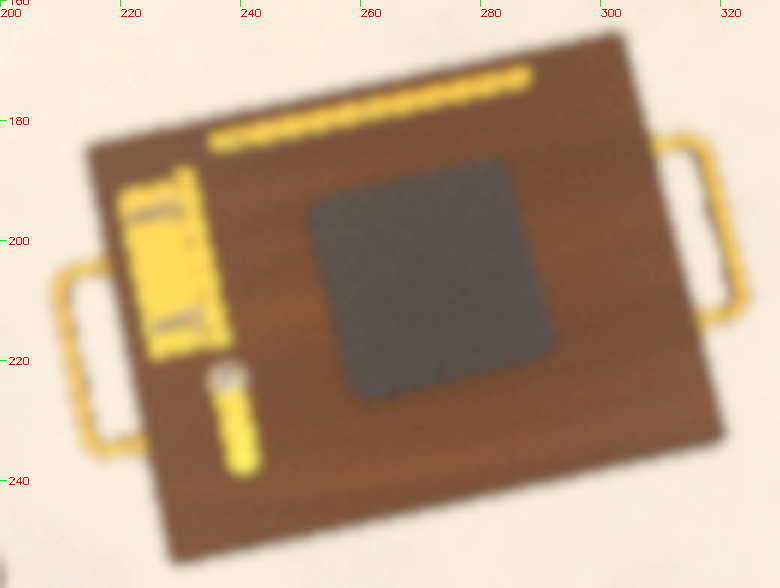

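View pics/sc.png

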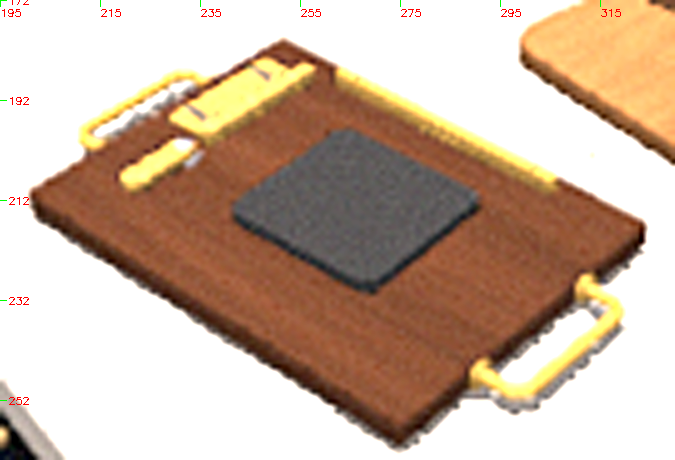

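```bash
python3 - <<'E'
from h import *
from scipy.optimize import least_squares
t=load("top0.npz");s=load("side0.npz")
f=lambda P,x,y,k:(np.array(P)+.5)/k-.5+[x,y]
bt=f([(88,147),(622,34),(725,438),(172,563)],200,160,6)
bs=f([(283,41),(644,228),(400,436),(35,193)],195,172,5)
C=np.array([(.1,.13),(.1,-.13),(-.1,-.13),(-.1,.13)])
def w(q,P,z): 
    c,d=np.cos(q[2]),np.sin(q[2]); P=np.atleast_2d(P); return np.c_[q[0]+c*P[:,0]-d*P[:,1],q[1]+d*P[:,0]+c*P[:,1],np.full(len(P),z)]
def loc(q,p): c,d=np.cos(q[2]),np.sin(q[2]); e=np.asarray(p)[...,:2]-q[:2]; return np.stack([c*e[...,0]+d*e[...,1],-d*e[...,0]+c*e[...,1]],-1)
def res(cs):
    def r(q): return np.concatenate([([proj(c,p) for p in w(q,C,q[3])]-b).ravel() for c,b in cs])
    o=least_squares(r,[.5,0,.15,.022]); return o.x,np.round(o.fun,1)
for cs in ([(t,bt)],[(s,bs)],[(t,bt),(s,bs)]): q,r=res(cs); print("board",q.round(4),r)
q4=q; q=q[:3]
pts=dict(pivot=((229,378),(183,145)),tip=((243,474),(128,184)),scrN=((180,323),(196,112)),scrF=((155,210),(262,70)),railL=((210,143),(335,68)),railR=((531,75),(556,181)),erF=((186,168),(314,65)))
for n,(a,b) in pts.items():
    p,e=tri(t,f(a,200,160,6),s,f(b,195,172,5)); print(n,p.round(4),"gap",e.round(4),"board",loc(q,p).round(4), "top-only@.03",loc(q,onz(t,*f(a,200,160,6),.03)).round(4))
for c,nm in ((t,"top"),(s,"side")):
    z=c["range_z"]; H,W=z.shape; pts=[]
    V,U=np.mgrid[0:H,0:W]; m=z>0
    d=cv2.undistortPoints(np.stack([U,V],-1).reshape(-1,1,2).astype(float),np.array([[c["fx"],0,c["cx"]],[0,c["fy"],c["cy"]],[0,0,1]]),np.array([float(c["k1"]),0,0,0])).reshape(H,W,2)
    X=np.concatenate([d*z[...,None],z[...,None]],-1)@c["cam_to_world"][:3,:3].T+c["cam_to_world"][:3,3]
    for n,(x,y) in dict(a=(.43,.342),b=(.358,.306),c=(.389,.246),d=(.352,.191)).items():
        k=m&(np.hypot(X[...,0]-x,X[...,1]-y)<.03)&(X[...,2]>.036); print(nm,n,k.sum(),X[k].mean(0).round(4),np.percentile(X[k][:,2],95).round(4))
    # slate: dark grey on board
    rgb=c["image"].astype(int); L=loc(q,X); sat=rgb.max(-1)-rgb.min(-1)
    k=m&(abs(L[...,0])<.09)&(abs(L[...,1])<.12)&(sat<25)&(rgb.max(-1)<120)
    n_,lab,st,ce=cv2.connectedComponentsWithStats(k.astype(np.uint8)); i=1+st[1:,4].argmax()
    ys,xs=np.where(lab==i); P=np.array([onz(c,u,v,.03)[:2] for u,v in zip(xs,ys)])
    r=cv2.minAreaRect((loc(q,P)*1000).astype(np.float32)); print(nm,"slate rect board mm",r,"mean",loc(q,P).mean(0).round(4),"z",np.median(X[lab==i][:,2]))
E
```

```text
board [ 4.866e-01 -2.000e-04  2.288e-01  1.700e-03] [-0.  -0.2 -0.3 -0.2 -0.1  0.4  0.3  0. ]
board [0.4928 0.0137 0.2283 0.006 ] [ 0.5  0.5  0.6  0.3 -0.2 -1.2 -0.8  0.7]
board [0.4843 0.0014 0.2277 0.0174] [-1.1 -0.8  0.  -0.9  0.5  0.7 -0.7  0.6  0.4  0.1  1.8  0.5  0.1 -0.1
 -1.8  0.7]
pivot [0.4404 0.0795 0.0326] gap 0.0016 board [-0.0251  0.086 ] top-only@.03 [-0.0241  0.0855]
tip [0.3996 0.0717 0.0288] gap 0.0023 board [-0.0666  0.0877] top-only@.03 [-0.0676  0.0884]
scrN [0.4642 0.1027 0.0311] gap 0.004 board [0.0033 0.1032] top-only@.03 [0.005 0.102]
scrF [0.5158 0.1153 0.0318] gap 0.0042 board [0.0564 0.1039] top-only@.03 [0.0585 0.1026]
railL [0.5476 0.0904 0.0347] gap 0.0025 board [0.0818 0.0725] top-only@.03 [0.0839 0.0716]
railR [ 0.5832 -0.0574  0.033 ] gap 0.0005 board [ 0.0831 -0.0796] top-only@.03 [ 0.084  -0.0803]
erF [0.5376 0.1002 0.0346] gap 0.0015 board [0.0743 0.0843] top-only@.03 [0.0747 0.0848]
top a 68 [0.4322 0.3481 0.0441] 0.0465
top b 70 [0.3589 0.3102 0.0438] 0.0463
top c 68 [0.391  0.2492 0.044 ] 0.047
top d 61 [0.3524 0.1924 0.0442] 0.0475
top slate rect board mm ((0.7540626525878906, -13.482582092285156), (94.91010284423828, 95.11988830566406), 1.6821990013122559) mean [ 0.0001 -0.0134] z 0.03153930441521302
side a 43 [0.4293 0.3472 0.0424] 0.0465
side b 48 [0.3574 0.3089 0.0427] 0.0465
side c 46 [0.3883 0.2496 0.0432] 0.0462
side d 55 [0.3499 0.1912 0.0429] 0.0459
side slate rect board mm ((-0.616668701171875, -13.665782928466797), (101.02046203613281, 100.02223205566406), 2.2150070667266846) mean [-0.0017 -0.0153] z 0.03202979737847994
```

```bash
cat >> h.py <<'E'
B=np.array([.4845,.0012,.2280])
def R(yaw):
    y=np.array([-np.sin(yaw),np.cos(yaw),0]); z=np.array([0,0,-1.]); return np.c_[np.cross(y,z),y,z]
def W(x,y,z):
    c,s=np.cos(B[2]),np.sin(B[2]); return np.array([B[0]+c*x-s*y,B[1]+s*x+c*y,z])
def L(p):
    c,s=np.cos(B[2]),np.sin(B[2]); e=np.array(p[:2])-B[:2]; return np.array([c*e[0]+s*e[1],-s*e[0]+c*e[1]])
E
python3 - <<'E'
from h import *
from plant import manip, solver, optics, sensors
print(R(B[2]))
for p,a in ((W(-.085,-.012,.1),0),(W(-.085,-.012,.04),0),(W(.03,-.09,.04),np.pi/2),(W(.03,-.09,.04),-np.pi/2),(W(-.0435,.05,.04),0),(W(-.06,.12,.04),0)):
    q=solver.inverse_kinematics(p,R(B[2]+a)); print(p.round(3),a,None if q is None else np.round(q,2))
manip.goto([.431,.3465,.13],R(B[2]))
manip.move_l([.431,.3465,.0155],rate=.12)
manip.grab(15)
print(sensors.current_finger_gap(),sensors.current_gripper_force(),sensors.current_ee_pos())
manip.move_l([.431,.3465,.12],rate=.15)
print(sensors.current_time_s(),sensors.current_finger_gap(),sensors.current_force(),np.round(sensors.current_q(),2))
for n in ("top","side"):np.savez(f"{n}1.npz",**optics.capture(n))
c=load("side1.npz"); u,v=proj(c,[.431,.3465,.12]).astype(int); crop(c,"pics/s1.png",u-50,v-50,100,100,5)
E
```

```text
[[-0.9741204  -0.22602974  0.        ]
 [-0.22602974  0.9741204   0.        ]
 [-0.          0.         -1.        ]]
[ 0.404 -0.03   0.1  ] 0 [ 0.07  0.49 -0.09  2.27  0.11  0.39  1.69]
[ 0.404 -0.03   0.04 ] 0 [ 0.23  0.64 -0.33  2.31  0.73  0.29  1.05]
[ 0.534 -0.08   0.04 ] 1.5707963267948966 [ 0.44  0.77 -0.53  1.95  0.67  0.6   2.83]
[ 0.534 -0.08   0.04 ] -1.5707963267948966 [-0.    0.73  0.15  1.96 -0.23  0.47  0.54]
[0.431 0.04  0.04 ] 0 [-0.09  0.64 -0.1   2.24  0.22  0.27  1.41]
[0.399 0.105 0.04 ] 0 [-0.25  0.63 -0.11  2.29  0.28  0.23  1.19]
0.023379243213051466 15.000228600692935 [0.43099324 0.34649027 0.01549394]
4.5 0.02320790344123365 [ 0.48963458 -0.85292663 -0.45601401] [-0.66  0.6  -0.1   1.87  0.09  0.67  0.98]
```

View pics/s1.png

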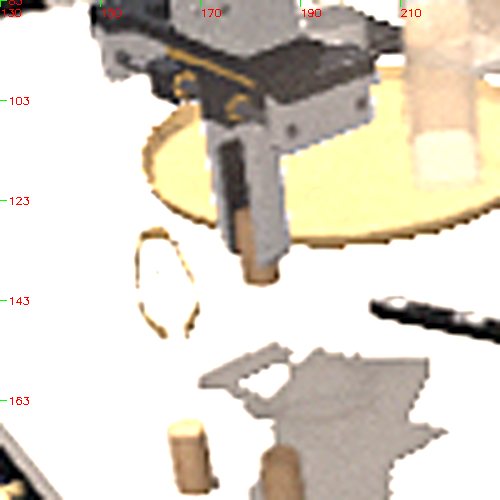

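```bash
python3 - <<'E'
from h import *
from plant import manip, solver, optics, sensors
Q=R(B[2]); Z=.0400
st=lambda n,r=None:print(n,r,L(sensors.current_ee_pos()).round(4),sensors.current_ee_pos().round(4) if hasattr(sensors.current_ee_pos(),'round') else '',np.round(sensors.current_force(),2),round(sensors.current_time_s(),2))
manip.goto(W(-.083,-.010,.10),Q)
manip.move_l(W(-.083,-.010,Z),rate=.1); st("down")
r=manip.move_l(W(-.037,-.010,Z),rate=.025,threshold=4); st("near",r)
if not r:
    r=manip.move_l(W(-.022,-.010,Z),rate=.01,threshold=2); st("rail",r)
for n in ("top","side"):np.savez(f"{n}2.npz",**optics.capture(n))
s=load("side2.npz"); crop(s,"pics/s2.png",195,162,135,102,5)
E
```

```text
Traceback (most recent call last):
plant.IKError: the arm cannot follow that straight line within its joint ranges
```

```bash
python3 - <<'E'
from h import *
from plant import manip, solver, optics, sensors
print(np.round(sensors.current_q(),2),L(sensors.current_ee_pos()),sensors.current_time_s())
for a in (-.6,-.3,0,.3,.6,1.57,-1.57):
  for x in (-.070,-.03):
   for z in (.1,.07,.04):
    q=solver.inverse_kinematics(W(x,-.01,z),R(B[2]+a)); print(a,x,z,None if q is None else np.round(q,2))
E
```

```text
[ 0.11  0.49 -0.16  2.26  0.2   0.4   1.59] [-0.0819127  -0.00921554] 6.0
-0.6 -0.07 0.1 [-0.01  0.5   0.    2.24 -0.    0.4   1.19]
-0.6 -0.07 0.07 [-0.01  0.56 -0.    2.26  0.    0.32  1.19]
-0.6 -0.07 0.04 [ 0.    0.63 -0.02  2.28  0.05  0.23  1.14]
-0.6 -0.03 0.1 [-0.03  0.54  0.01  2.14 -0.01  0.47  1.18]
-0.6 -0.03 0.07 [-0.03  0.59  0.    2.16 -0.01  0.39  1.18]
-0.6 -0.03 0.04 [-0.02  0.65 -0.01  2.18  0.01  0.31  1.16]
-0.3 -0.07 0.1 [ 0.05  0.5  -0.08  2.24  0.09  0.41  1.39]
-0.3 -0.07 0.07 [ 0.04  0.56 -0.07  2.26  0.11  0.32  1.38]
-0.3 -0.07 0.04 [ 0.03  0.63 -0.05  2.28  0.14  0.24  1.35]
-0.3 -0.03 0.1 [ 0.03  0.54 -0.08  2.14  0.09  0.47  1.38]
-0.3 -0.03 0.07 [ 0.02  0.59 -0.07  2.16  0.1   0.39  1.37]
-0.3 -0.03 0.04 [ 0.01  0.65 -0.06  2.18  0.12  0.31  1.35]
0 -0.07 0.1 [ 0.11  0.5  -0.16  2.23  0.19  0.42  1.59]
0 -0.07 0.07 [ 0.08  0.57 -0.13  2.26  0.22  0.33  1.56]
0 -0.07 0.04 [ 0.06  0.63 -0.1   2.28  0.24  0.24  1.54]
0 -0.03 0.1 [ 0.09  0.54 -0.17  2.14  0.19  0.48  1.58]
0 -0.03 0.07 [ 0.07  0.6  -0.14  2.16  0.21  0.4   1.56]
0 -0.03 0.04 [ 0.05  0.66 -
[... 755 characters left out ...]
  0.56 -0.63  2.23  0.66  0.54  2.67]
1.57 -0.07 0.07 [ 0.37  0.61 -0.55  2.25  0.74  0.46  2.59]
1.57 -0.07 0.04 [ 0.29  0.66 -0.44  2.27  0.82  0.37  2.53]
1.57 -0.03 0.1 [ 0.41  0.61 -0.64  2.13  0.64  0.6   2.68]
1.57 -0.03 0.07 [ 0.37  0.65 -0.58  2.15  0.71  0.53  2.62]
1.57 -0.03 0.04 [ 0.31  0.7  -0.5   2.17  0.78  0.46  2.56]
-1.57 -0.07 0.1 [-0.2   0.52  0.27  2.24 -0.33  0.42  0.57]
-1.57 -0.07 0.07 [-0.16  0.58  0.21  2.26 -0.36  0.33  0.59]
-1.57 -0.07 0.04 [-0.12  0.64  0.16  2.28 -0.39  0.25  0.62]
-1.57 -0.03 0.1 [-0.23  0.55  0.29  2.15 -0.33  0.48  0.54]
-1.57 -0.03 0.07 [-0.2   0.61  0.24  2.17 -0.36  0.4   0.57]
-1.57 -0.03 0.04 [-0.16  0.67  0.19  2.18 -0.38  0.33  0.58]
```

```bash
cat > push1.py <<'E'
from h import *
from plant import manip, solver, optics, sensors
Q=R(B[2]+.4); Z=.0400
st=lambda n,r=None:print(n,r,L(sensors.current_ee_pos()).round(4),round(float(sensors.current_ee_pos()[2]),4),np.round(sensors.current_force(),2),round(sensors.current_time_s(),2))
E
python3 - <<'E'
from push1 import *
manip.goto(W(-.069,-.010,.10),Q)
manip.move_l(W(-.069,-.010,Z),rate=.1); st("down")
r=manip.move_l(W(-.037,-.010,Z),rate=.025,threshold=4); st("near",r)
if not r:
    r=manip.move_l(W(-.022,-.010,Z),rate=.01,threshold=2); st("rail",r)
for n in ("top","side"):np.savez(f"{n}2.npz",**optics.capture(n))
s=load("side2.npz"); crop(s,"pics/s2.png",195,162,135,102,5)
E
```

```text
down None [-0.0689 -0.0099] 0.0402 [-0.11  0.34  0.05] 7.11
near False [-0.0368 -0.01  ] 0.04 [-0.28 -0.29 -1.18] 8.54
rail True [-0.0364 -0.01  ] 0.0397 [ 0.03  0.36 -0.4 ] 9.03
```

View pics/s2.png

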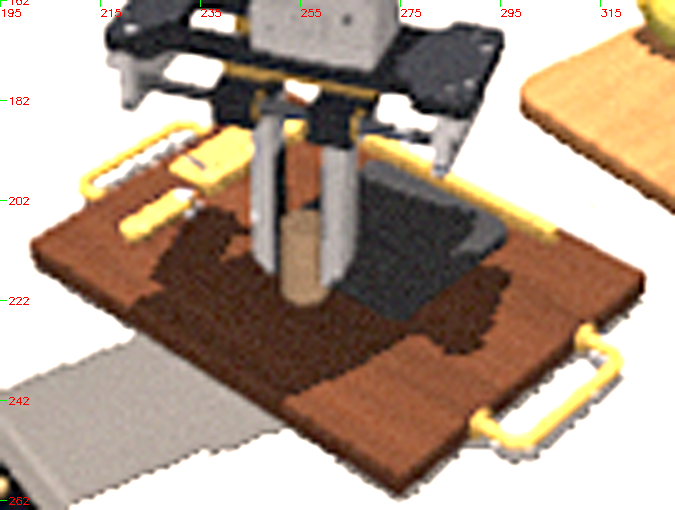

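```bash
cat >> push1.py <<'E'
def F(n=8):
    a=[]
    for _ in range(n): a.append(sensors.current_force()); manip.hold(.02)
    return np.mean(a,0)
def bd(f): c,s=np.cos(B[2]),np.sin(B[2]); return np.array([c*f[0]+s*f[1],-s*f[0]+c*f[1],f[2]])
def push(p,d,n,step=.001,stop=3.,z=Z,f0=0,rate=.02,verbose=True):
    """p,d in board xy; step until the resisting force along d, less f0, passes stop"""
    p=np.array(p,float); d=np.array(d,float)/np.linalg.norm(d)
    for i in range(n):
        p=p+d*step; r=manip.move_l(W(*p,z),rate=rate,threshold=6)
        f=-bd(F())[:2]@d-f0
        if verbose: print(p.round(4),r,round(f,2),end=" | ")
        if f>stop or r: break
    print("t",round(sensors.current_time_s(),2)); return p,f
E
python3 - <<'E'
from push1 import *
p,f=push((-.0360,-.010),(1,0),16,stop=2.8); st("end"); print(bd(F()))
for n in ("top","side"):np.savez(f"{n}3.npz",**optics.capture(n))
E
```

```text
[-0.035 -0.01 ] False 0.12 | [-0.034 -0.01 ] False 1.43 | [-0.033 -0.01 ] False 0.99 | [-0.032 -0.01 ] False 0.43 | [-0.031 -0.01 ] False 1.14 | [-0.03 -0.01] False 1.41 | [-0.029 -0.01 ] False 2.12 | [-0.028 -0.01 ] False 3.74 | t 12.22
end None [-0.0289 -0.01  ] 0.0399 [-4.38 -1.17  2.32] 12.22
[-4.61250241  0.42169398  2.41754007]
```

```bash
python3 - <<'E'
from push1 import *
manip.move_l(W(-.045,-.010,Z),rate=.08)
manip.move_l(W(-.045,-.010,.075),rate=.12)
Q2=R(B[2]-np.pi/2)
manip.goto(W(.028,-.086,.075),Q2)
manip.move_l(W(.028,-.086,Z),rate=.1); st("down"); print(bd(F()))
r=manip.move_l(W(.0305,-.037,Z),rate=.025,threshold=6); st("near",r); print(bd(F()))
for n in ("top","side"):np.savez(f"{n}4.npz",**optics.capture(n))
t=load("top4.npz"); crop(t,"pics/t4.png",200,160,130,98,6)
E
```

```text
down None [ 0.0277 -0.086 ] 0.0398 [ 0.19 -0.13 -0.69] 14.84
[-0.04431774 -0.16151899 -0.10965302]
near False [ 0.0306 -0.037 ] 0.04 [-0.88 -0.7  -1.03] 17.09
[-0.75534784 -1.29449636 -0.48390665]
```

View pics/t4.png

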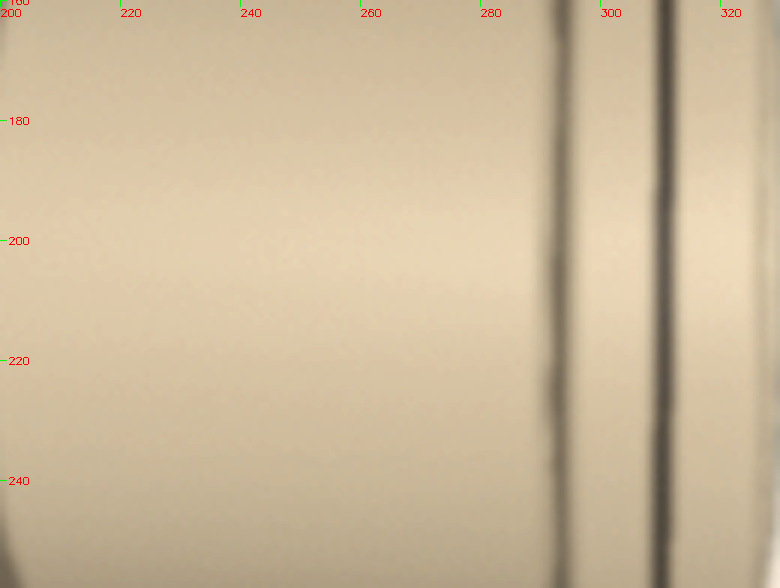

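```bash
python3 - <<'E'
from push1 import *
p,f=push((.0305,-.0365),(0.03,1),22,stop=3.0); st("end"); print(bd(F()))
for n in ("side",):np.savez(f"{n}5.npz",**optics.capture(n))
E
```

```text
[ 0.0305 -0.0355] False 0.57 | [ 0.0306 -0.0345] False 0.89 | [ 0.0306 -0.0335] False 0.91 | [ 0.0306 -0.0325] False 1.3 | [ 0.0306 -0.0315] False 1.12 | [ 0.0307 -0.0305] False 1.13 | [ 0.0307 -0.0295] False 1.14 | [ 0.0307 -0.0285] False 1.39 | [ 0.0308 -0.0275] False 1.54 | [ 0.0308 -0.0265] False 1.03 | [ 0.0308 -0.0255] False 1.11 | [ 0.0309 -0.0245] False 1.08 | [ 0.0309 -0.0235] False 0.85 | [ 0.0309 -0.0225] False 0.98 | [ 0.0309 -0.0215] False 2.15 | [ 0.031  -0.0205] False 4.91 | t 23.46
end None [ 0.031  -0.0213] 0.0401 [ 0.32 -5.97  0.53] 23.46
[-1.60403049 -4.95719998  0.61422508]
```

```bash
python3 - <<'E'
from push1 import *
manip.move_l(W(.029,-.040,Z),rate=.08)
manip.move_l(W(.029,-.040,.075),rate=.12)
manip.goto(W(-.042,.036,.075),Q)
manip.move_l(W(-.042,.036,Z),rate=.1); f0=bd(F()); print(f0)
manip.move_l(W(-.0325,.036,Z),rate=.03,threshold=6)
p,f=push((-.0325,.036),(1,0),14,step=.0007,stop=2.5,rate=.015); st("end"); print(bd(F()))
manip.move_l(W(-.045,.036,Z),rate=.08)
manip.move_l(W(-.045,.036,.13),rate=.15)
np.savez("side6.npz",**optics.capture("side"))
s=load("side6.npz"); crop(s,"pics/s6.png",195,162,135,102,5)
E
```

```text
[ 0.37840303 -0.14415646  0.29447439]
[-0.0318  0.036 ] False -0.19 | [-0.0311  0.036 ] False 0.3 | [-0.0304  0.036 ] False 0.05 | [-0.0297  0.036 ] False 0.21 | [-0.029  0.036] False 0.82 | [-0.0283  0.036 ] False 2.97 | t 28.97
end None [-0.0292  0.036 ] 0.0399 [-3.18 -1.39  1.55] 28.97
[-3.53224616  0.53659477  1.55917   ]
```

View pics/s6.png

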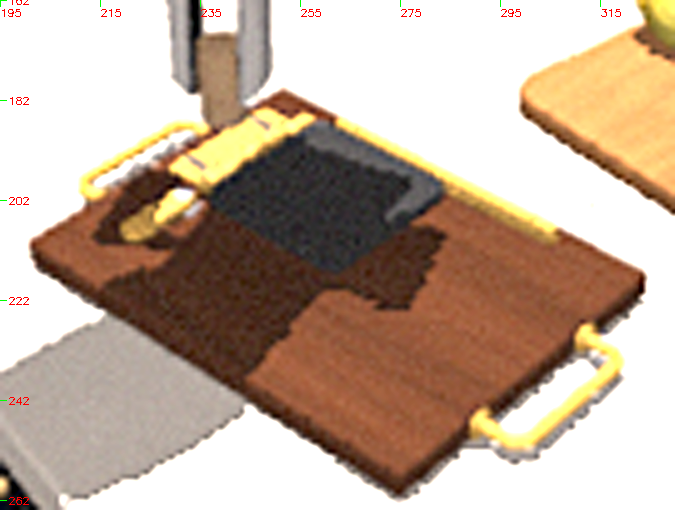

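```bash
cat > btn.py <<'E'
from push1 import *
P=np.array([-.0253,.0862])
def cp(phi,off,r=.028): return P+r*np.array([-np.cos(phi),-np.sin(phi)])+off*np.array([-np.sin(phi),np.cos(phi)])
E
python3 - <<'E'
from btn import *
Q2=R(B[2]-np.pi/2)
manip.goto(W(.031,-.036,.075),Q2)
manip.move_l(W(.031,-.036,Z),rate=.1); print(bd(F()))
manip.move_l(W(.031,-.0245,Z),rate=.03,threshold=6)
p,f=push((.031,-.0245),(0,1),12,step=.0007,stop=2.2,rate=.015); print(bd(F()))
manip.move_l(W(.031,-.036,Z),rate=.08)
manip.move_l(W(.031,-.036,.10),rate=.15); st("up")
for a in (.4,.8,1.2,1.57):
    for p in (cp(0,.03),cp(np.pi/2,.0185)):
        q=solver.inverse_kinematics(W(*p,Z),R(B[2]+a)); print(a,p.round(3),None if q is None else np.round(q,2))
E
```

```text
[-0.10085795  0.00195913 -0.18477558]
[ 0.031  -0.0238] False 0.09 | [ 0.031  -0.0231] False 0.04 | [ 0.031  -0.0224] False 0.1 | [ 0.031  -0.0217] False 0.78 | [ 0.031 -0.021] False 2.7 | t 34.52
[-0.08313083 -3.19298878  0.44429069]
up None [ 0.0309 -0.0354] 0.0998 [ 0.4   0.41 -0.12] 35.54
0.4 [-0.053  0.116] [-0.21  0.63 -0.15  2.27  0.35  0.25  1.52]
0.4 [-0.044  0.058] [-0.06  0.64 -0.17  2.24  0.37  0.28  1.64]
0.8 [-0.053  0.116] [-0.16  0.64 -0.22  2.27  0.5   0.28  1.77]
0.8 [-0.044  0.058] [-0.    0.65 -0.25  2.24  0.52  0.31  1.89]
1.2 [-0.053  0.116] [-0.1   0.65 -0.31  2.27  0.65  0.31  2.02]
1.2 [-0.044  0.058] [ 0.07  0.66 -0.35  2.24  0.67  0.34  2.14]
1.57 [-0.053  0.116] [-0.03  0.66 -0.41  2.27  0.79  0.35  2.25]
1.57 [-0.044  0.058] [ 0.14  0.67 -0.46  2.24  0.8   0.39  2.38]
```

```bash
python3 - <<'E'
from btn import *
Qb=R(B[2]+.9)
manip.goto(W(*cp(0,.031),.075),Qb)
manip.move_l(W(*cp(0,.031),Z),rate=.1); st("down")
manip.move_l(W(*cp(0,.0185),Z),rate=.04,threshold=8); print(bd(F(4)))
for ph in np.arange(.15,1.36,.15):
    r=manip.move_l(W(*cp(ph,.0183),Z),rate=.03,threshold=8)
    if r: st(ph,r); break
st("arc"); print(bd(F(4)))
p,f=push(cp(1.35,.0183),(.99,-.14),14,step=.001,stop=3.0,rate=.02); st("stop"); print(p-cp(np.pi/2,.0185), cp(np.pi/2,.0185))
np.savez("side7.npz",**optics.capture("side"))
E
```

```text
down None [-0.0533  0.1172] 0.0399 [ 0.73 -0.23 -0.34] 37.29
[ 0.2285067   0.19427156 -0.29923105]
arc None [-0.049   0.0626] 0.04 [-0.17  0.94 -0.69] 40.67
[-0.03535835  0.42722891 -0.45397288]
[-0.0483  0.0627] False 0.32 | [-0.0473  0.0626] False 0.78 | [-0.0463  0.0625] False 0.61 | [-0.0453  0.0623] False 0.73 | [-0.0443  0.0622] False 1.14 | [-0.0433  0.062 ] False 3.97 | t 43.04
stop None [-0.0443  0.0621] 0.0399 [-4.38 -1.81  0.89] 43.04
[0.00045297 0.00384744] [-0.0438  0.0582]
```

```bash
python3 - <<'E'
from btn import *
manip.move_l(W(-.056,.062,Z),rate=.08)
manip.move_l(W(-.056,.062,.12),rate=.15)
manip.goto([.431,.3465,.09],R(B[2]))
manip.move_l([.431,.3465,.03],rate=.12)
manip.move_l([.431,.3465,.0155],rate=.03,threshold=4); print(F(4)); st("placed")
manip.hold(.2); manip.let_go(); manip.hold(.2)
manip.move_l([.431,.3465,.14],rate=.12); manip.goto([.40,.45,.22],R(B[2])); st("up")
for n in ("top","side"):np.savez(f"{n}8.npz",**optics.capture(n))
crop(load("top8.npz"),"pics/t8.png",200,160,130,98,6)
crop(load("side8.npz"),"pics/s8.png",150,130,160,120,5)
E
```

```text
[-0.32705951 -0.71214235  4.53215262]
placed None [0.0258 0.3484] 0.0154 [-0.13  0.54  5.38] 46.47
up None [0.0187 0.455 ] 0.2188 [ 0.54 -1.07  0.03] 49.83
```

View pics/t8.png

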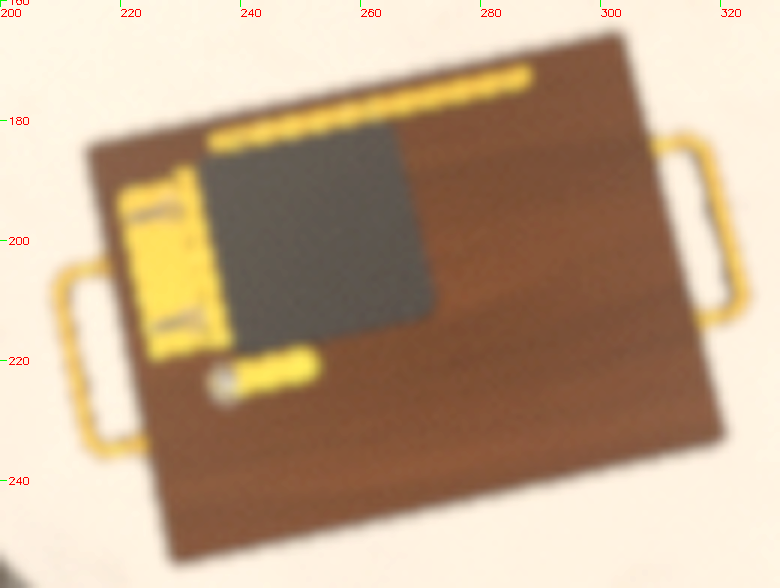

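View pics/s8.png

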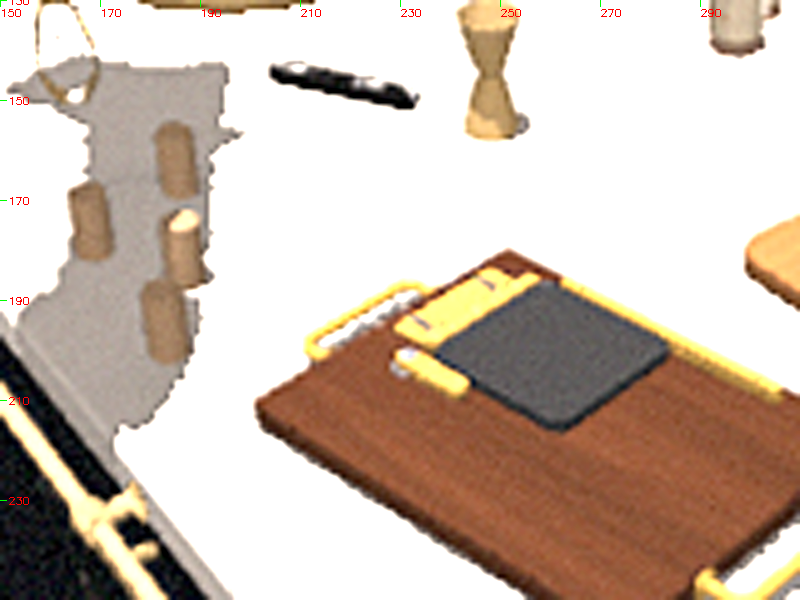

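```bash
python3 -c "
from plant import manip
print(manip.sign_off())"
```

```text
the job is handed in; nothing more can be done
None
```

The job is handed in at about 50 s: the last pictures show the slate against both rails, the turn-button parallel to the long rail at its stop, and the cork upright back at its original spot, with slate pushes peaking at about 5 N at the tool (an estimated 3–4 N on the rails).

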